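# Put the washed cutlery away in its bins

### The job

Put the four washed pieces of cutlery on the drying mat away in the organiser: each goes into the bin that already holds one of its kind (fork, knife, table spoon, teaspoon), lying lengthwise and flat inside the bin (fork and spoons face up), with its head at the same end as the piece already there. Lay them in rather than dropping them from above the rim, and leave the mug and the soap bottle standing where they are.

Things in the scene. Friction and masses are not known exactly. Their poses are not given: they have to be found in the camera images.
- fork: Steel table fork, four tines, 200 mm long, head 25 mm wide; face up on the black drying mat (top 5 mm above the counter). Origin: mid-length, level with its lowest point; +x along it to the head, z up. Handle at the middle 12 mm wide and parallel for 45 mm, 3 mm thick, arched, underside 9 mm above the origin: grip there across y, near its balance. Handle end 20 mm wide.
- knife: Steel table knife, 215 mm long, blade (its head) 20 mm wide, 2 mm thick, lying on its side; on the black drying mat (top 5 mm above the counter). Origin: mid-length, level with its lowest point; +x along it to the head, z up. Its 8 mm thick handle rests flat, from the -x end to 10 mm past the middle, 16 to 18 mm wide: grip it across y at x = -20 mm, where it balances.
- spoon: Steel table spoon, the larger spoon, 200 mm long, bowl (its head) 42 mm wide; face up on the black drying mat (top 5 mm above the counter). Origin: mid-length, level with its lowest point; +x along it to the head, z up. Handle at the middle 12 mm wide and parallel for 45 mm, 3 mm thick, arched, underside 9 mm above the origin: grip there across y, near its balance. Handle end 20 mm wide.
- teaspoon: Steel teaspoon, the smaller spoon, 150 mm long, bowl (its head) 31 mm wide; face up on the black drying mat (top 5 mm above the counter). Origin: mid-length, level with its lowest point; +x along it to the head, z up. Handle at the middle 10 mm wide and parallel for 40 mm, 3 mm thick, arched, underside 8 mm above the origin: grip there across y, near its balance. Handle end 15 mm wide.
- fork_bin: Fixed dark grey bin for forks, known by the loose fork lying in it, lengthwise near its middle, top up to 13 mm above the bin floor. One of four like bins side by side in a tray. Inside 240 x 84 mm, 40 deep, walls 3. Origin: on the inner floor (9 mm above the counter) at the middle of one end wall; bin middle at x = -120 mm, z up. The stored piece's head is at this end, handle towards -x.
- knife_bin: Fixed dark grey bin for knives, known by the loose knife lying in it, lengthwise near its middle, top up to 13 mm above the bin floor. One of four like bins side by side in a tray. Inside 240 x 84 mm, 40 deep, walls 3. Origin: on the inner floor (9 mm above the counter) at the middle of one end wall; bin middle at x = -120 mm, z up. The stored piece's head is at this end, handle towards -x.
- spoon_bin: Fixed dark grey bin for spoons, known by the loose spoon lying in it, lengthwise near its middle, top up to 13 mm above the bin floor. One of four like bins side by side in a tray. Inside 240 x 84 mm, 40 deep, walls 3. Origin: on the inner floor (9 mm above the counter) at the middle of one end wall; bin middle at x = -120 mm, z up. The stored piece's head is at this end, handle towards -x.
- teaspoon_bin: Fixed dark grey bin for teaspoons, known by the loose teaspoon lying in it, lengthwise near its middle, top up to 13 mm above the bin floor. One of four like bins side by side in a tray. Inside 240 x 84 mm, 40 deep, walls 3. Origin: on the inner floor (9 mm above the counter) at the middle of one end wall; bin middle at x = -120 mm, z up. The stored piece's head is at this end, handle towards -x.
- mug: White mug, 80 mm across, 95 mm high, standing beyond the work, not to be touched. Origin: centre of its base.
- soap_bottle: Green washing-up liquid bottle with a white cap, 66 mm across, 192 mm high, standing beyond the work, not to be touched. Origin: centre of its base.
There are look-alikes about, which are no part of the job. What is shaped like the teaspoon but turquoise or yellow is not meant.

How it is judged:
By the outcome, as a careful person would: the job done as asked, in the order asked, and still so for the second after the job is handed in, with the robot touching nothing.
It also fails if it takes over 112 s, if anything falls off the work surface, if the arm or the gripper's body presses on something with over 40 N, if the wrist force passes 120 N, or if a joint passes its speed limit or range.

### The arm

A 7-joint arm with a two-finger parallel gripper is mounted at the origin on the work surface. World frame = base frame: x ahead of the robot, y to its left, z up, the work surface at z = 0. Lengths are in mm, angles in rad, forces in N, time in s.
With the tool pointing down it reaches from about 425 to 950 mm from the base axis. Payload 4.7 kg.
Tool frame: the origin (TCP) lies between the finger pads; the fingertips stand 17 mm ahead of it and the grasp point (between the pads) lies 2 mm behind it; z points along the fingers, x is the direction in which the jaws open and shut, and the axes are right-handed (so a half turn about z gives the same grasp; the last joint's range is limited). The gripper opens to 85 mm and grips with 20 to 120 N. Pads are 22 mm wide; open, the fingers measure 114 mm over their backs; the gripper's body (76 mm by 85 mm) begins 54 mm behind the grasp point. The pads swing forward as they close: fully open they stand 13 mm farther back than shut.
Start: joints at [-1.257, 0.469, -0.049, 1.532, 0.024, 1.141, -0.082], TCP at [226.845, 635.758, 248.335] pointing down, gripper open.
Joint ranges: [-2.59, 2.59], [-0.33, 1.99], [-1.39, 1.29], [0.1, 2.45], [-1.04, 4.18], [0.21, 1.99], [-2.66, 2.66]. Speed limits (rad/s): [2.57, 2.57, 3.14, 3.14, 3.14, 3.14, 3.14].

### API

Orientations are given as a unit quaternion [w, x, y, z].
In Python, from station import * gives the robot as it stands. Calls block until the motion is done:
- reach(position, orientation): joint-space move of the TCP to a pose.
- line_to(position, rotation=None, max_speed=150, contact_N=None): straight line of the TCP; rotation=None keeps the orientation; max_speed is the mean speed in mm/s. With contact_N (N) it stops when the force on the tool has changed by that much, and returns True; else False.
- move_joints(angles): joint-space move.
- gripper_to(opening): opening from 0.0 (shut) to 1.0 (fully open); the grip force is fixed at half the most; returns when the fingers have stopped.
- wait(seconds).
- solve_ik(position, orientation): joint angles nearest the present ones, or None.
- capture(name): name is "scene" or "side" or "wrist"; returns a dict with "img" (420x560x3 uint8, red, green, blue), "fx", "fy", "cx", "cy" (pixels), "k1" (the pictures are not rectified: a ray, as slopes to the right and down, at radius r is drawn at 1 + k1 r^2 times it, then the intrinsics apply), "camera_from_world" (4x4, takes a point from world to camera coordinates); the wrist camera has in their place "hand_eye" (4x4, takes a point from camera to tool coordinates, whose origin is the TCP and whose axes are the tool frame's). Camera axes: x right, y down, z forward; pixel columns grow to the right and rows downward; lengths in mm; the calibration is good to about 2 mm. A picture is of the moment at which its call begins: read the wrist's pose just before it. There is no depth.
A pose or a line that the arm cannot do raises Unreachable and nothing moves.
- hand_in(): hands the job in, once; it reports no verdict.
Readings, each from a call of its own:
- current_t(): time.
- current_joints(): joint angles.
- current_dq(): joint speeds.
- current_effort(): joint torques, N m.
- current_tcp_pos(): TCP position.
- current_tcp_rot(): TCP orientation.
- current_ft_force(): force on the tool from outside, world axes, zero at the start.
- current_moment(): the same for the moment, N m.
- current_finger_gap(): opening from 0.0 (shut) to 1.0 (fully open).
Only numpy, scipy, OpenCV 4.12 (cv2) and the standard library are available. Lean on these libraries where they do the work, as an engineer would, in place of code of your own. Each camera call takes 0.05 s, during which the arm holds its last target.

## Working session

There is one attempt and no reset: what is moved stays moved. The work goes in short steps, each a Python script; the robot and the scene stay as the last script left them, time stands still between calls to the robot, and variables do not carry over. Pictures are saved under pics/ and viewed, and the job is handed in when it is done.

```bash
mkdir -p pics; ls
python3 - <<'E'
from station import *
import cv2
for n in("scene","side","wrist"):
    c=capture(n); cv2.imwrite(f"pics/{n}0.png",c["img"][:,:,::-1])
    print(n,{k:(v.tolist() if hasattr(v,'tolist') else v) for k,v in c.items() if k!="img"})
print(current_tcp_pos(),current_tcp_rot(),current_t())
E
```

```text
pics
scene {'fx': 448.671444094489, 'fy': 448.671444094489, 'cx': 277.69435224184144, 'cy': 203.13268842694066, 'k1': -0.06313083612333123, 'camera_from_world': [[-0.4064341272917678, 0.9136078740422784, -0.011487064922213968, 210.5448981481016], [0.5065253336999225, 0.21483738346506687, -0.8350311281539541, -219.67195493526228], [-0.7604231627802778, -0.34520363722566993, -0.5500827777284133, 1451.1512528564303], [0.0, 0.0, 0.0, 1.0]]}
side {'fx': 380.6830159490132, 'fy': 380.6830159490132, 'cx': 275.80375333444283, 'cy': 204.0751636711555, 'k1': 0.02173973286811519, 'camera_from_world': [[-0.9742422134159194, -0.22494198119657932, 0.015912721131475377, 524.2102420554681], [-0.13835077835234308, 0.5405009606328358, -0.8298902178507002, 128.12806500271537], [0.17807630872115243, -0.8107156200853288, -0.5576997504230295, 743.9324616890434], [0.0, 0.0, 0.0, 1.0]]}
wrist {'fx': 301.7449477945238, 'fy': 301.7449477945238, 'cx': 282.1693711472998, 'cy': 203.75682366306722, 'k1': -0.046824520467536115, 'hand_eye': [[0.9999991579949469, 0.0010509160648705322, -0.0007613046816240333, -0.4356599108054082], [-0.0007794357882450465, 0.9554607978706084, 0.2951170212175304, -75.02997648610433], [0.0010375399971414572, -0.2951161793393933, 0.9554608124893818, -125.52065800107658], [0.0, 0.0, 0.0, 1.0]]}
[226.7087566  635.35212472 247.48092122] [ 4.51468724e-04  8.17331269e-01  5.76167533e-01 -6.06059790e-04] 0.15
```

View pics/scene0.png

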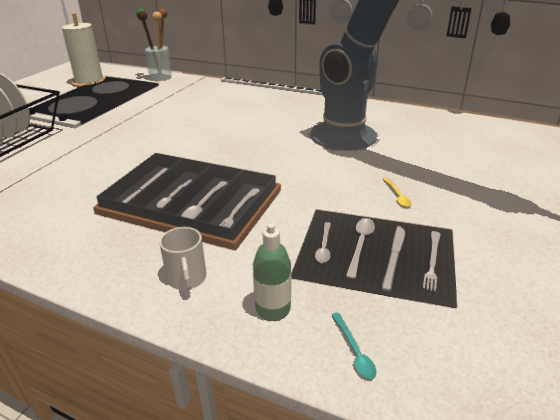

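View pics/side0.png

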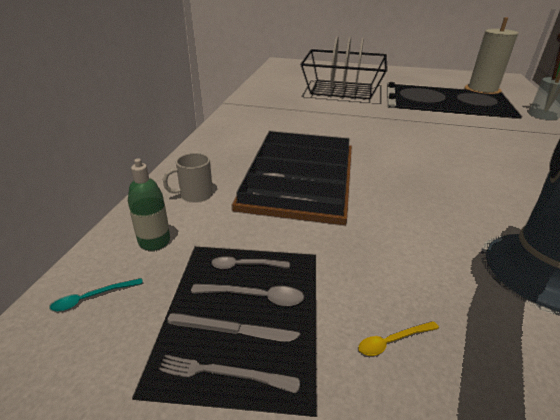

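View pics/wrist0.png

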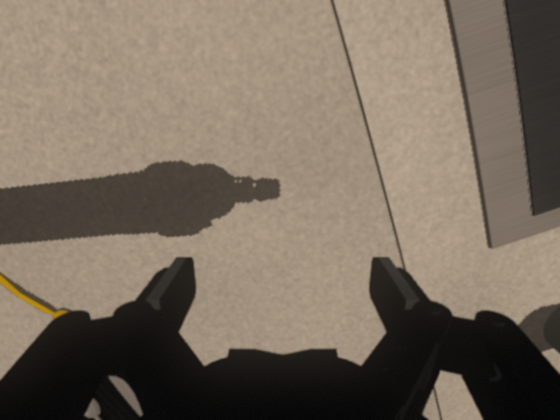

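The scene picture shows teaspoon (323,243), spoon (360,250), knife (395,258) and fork (433,260) on the mat. The look-alikes are a turquoise spoon at (355,345) and a yellow one at (398,192). The stored pieces lie in the tray at about (145,185), (175,192), (205,200) and (240,207). Next I'll locate them roughly and look closer with the wrist camera.

```bash
cat > h.py <<'E'
from station import *
import numpy as np, cv2
from scipy.spatial.transform import Rotation as R
def cam(c,tp=None,tq=None):
    K=np.array([[c["fx"],0,c["cx"]],[0,c["fy"],c["cy"]],[0,0,1]]);d=np.array([c["k1"],0,0,0,0.])
    if "camera_from_world" in c: T=np.array(c["camera_from_world"])
    else:
        W=np.eye(4);W[:3,:3]=R.from_quat(np.roll(tq,-1)).as_matrix();W[:3,3]=tp
        T=np.linalg.inv(W@np.array(c["hand_eye"]))
    return K,d,T
def unproj(cm,uv,z):
    K,d,T=cm
    n=cv2.undistortPoints(np.array(uv,float).reshape(-1,1,2),K,d).reshape(-1,2)
    r=np.c_[n,np.ones(len(n))]@T[:3,:3]   # R^T * r
    o=-T[:3,:3].T@T[:3,3]
    return o+r*((np.asarray(z)-o[2])/r[:,2])[:,None]
def proj(cm,X):
    K,d,T=cm
    return cv2.projectPoints(np.array(X,float).reshape(-1,1,3),cv2.Rodrigues(T[:3,:3])[0],T[:3,3],K,d)[0].reshape(-1,2)
def wrist(name):
    p,q=current_tcp_pos(),current_tcp_rot(); c=capture("wrist")
    cv2.imwrite(f"pics/{name}.png",c["img"][:,:,::-1]); np.savez(f"pics/{name}.npz",p=p,q=q)
    import pickle; pickle.dump((cam(c,p,q),c["img"]),open(f"pics/{name}.pkl","wb"))
    return cam(c,p,q),c["img"]
def down(th):
    """tool z down, tool x (jaw) along world angle th"""
    x=np.array([np.cos(th),np.sin(th),0]);z=np.array([0,0,-1.]);y=np.cross(z,x)
    return np.roll(R.from_matrix(np.c_[x,y,z]).as_quat(),1)
E
python3 - <<'E'
from h import *
c=cam(capture("scene"))
print("mat",unproj(c,[(311,212),(456,223),(455,296),(299,260)],5).round())
print("tray",unproj(c,[(157,156),(276,180),(240,225),(98,196)],49).round())
print("pieces t s k f heads then tails",unproj(c,[(323,256),(366,226),(400,235),(431,280),(326,226),(355,272),(388,285),(435,236)],10).round())
print("bot/mug",unproj(c,[(273,310),(183,280),(355,345),(398,192)],0).round())
print(np.degrees(R.from_quat(np.roll(current_tcp_rot(),-1)).as_euler('xyz')))
for p in [(520,160),(650,150),(480,-200),(600,-200)]:
  for th in np.arange(-180,180,30):
    s=solve_ik([*p,400],down(np.radians(th))); print(p,th,None if s is None else np.round(s,2))
E
```

```text
mat [[458.  61.   5.]
 [369. 388.   5.]
 [615. 411.   5.]
 [633. 100.   5.]]
tray [[ 428. -406.   49.]
 [ 420.  -47.   49.]
 [ 624.  -41.   49.]
 [ 655. -412.   49.]]
pieces t s k f heads then tails [[607. 143.  10.]
 [469. 199.  10.]
 [472. 277.  10.]
 [594. 362.  10.]
 [504. 115.  10.]
 [629. 218.  10.]
 [640. 287.  10.]
 [446. 350.  10.]]
bot/mug [[777. 106.   0.]
 [776. -92.   0.]
 [795. 267.   0.]
 [277. 235.   0.]]
[1.79997518e+02 6.59131305e-02 7.03589508e+01]
(520, 160) -180 [ 0.52  0.35 -1.17  1.58  0.32  1.43  2.47]
(520, 160) -150 [-1.36  0.3   1.28  1.67 -0.29  1.39 -2.66]
(520, 160) -120 [-1.28  0.24  1.12  1.66 -0.22  1.38 -2.22]
(520, 160) -90 [-0.92  0.16  0.64  1.65 -0.1   1.36 -1.84]
(520, 160) -60 [-0.87  0.16  0.57  1.65 -0.09  1.36 -1.33]
(520, 160) -30 [-0.81  0.15  0.51  1.65 -0.08  1.36 -0.81]
(520, 160) 0 [-0.78  0.15  0.47  1.64 -0.07  1.36 -0.3 ]
(520, 160) 30 [-0.7   0.15  0.38  1.64 -0.06  1.36  0.21]
(520, 160) 60 [-0.63  0.15  0.29  1.64 -0.04  1.36  0.72]
(520, 160) 90 [-0.57  0.15  0.23  1.63 -0.03  1.36  1.23]
(520, 160) 120 [-0.5   0.15  0.14  1.63 
[... 1519 characters left out ...]
[-0.47  0.47  1.11  1.46 -0.42  1.47 -2.5 ]
(600, -200) -150 [-0.47  0.47  1.11  1.46 -0.42  1.47 -1.97]
(600, -200) -120 [-0.47  0.47  1.11  1.46 -0.42  1.47 -1.45]
(600, -200) -90 [-0.4   0.42  0.96  1.46 -0.34  1.44 -1.  ]
(600, -200) -60 [-0.37  0.4   0.91  1.46 -0.32  1.44 -0.5 ]
(600, -200) -30 [-0.38  0.41  0.93  1.46 -0.33  1.44  0.03]
(600, -200) 0 [-0.39  0.42  0.95  1.46 -0.34  1.44  0.57]
(600, -200) 30 [-0.4   0.42  0.97  1.46 -0.35  1.44  1.1 ]
(600, -200) 60 [-0.38  0.41  0.93  1.46 -0.33  1.44  1.6 ]
(600, -200) 90 [-0.36  0.4   0.91  1.46 -0.32  1.43  2.11]
(600, -200) 120 [-0.33  0.39  0.84  1.46 -0.29  1.43  2.61]
(600, -200) 150 [ 0.99  0.55 -1.18  1.38  0.5   1.54  2.47]
```

Run:
```python
from h import *
reach([500,235,260],down(np.pi/2)); wait(.3); wrist("mat1"); print(current_t(),current_joints().round(2) if hasattr(current_joints(),'round') else current_joints())
reach([490,-225,260],down(np.pi/2)); wait(.3); wrist("tray1"); print(current_t(),current_joints())
```

```text
2.3167 [-0.59  0.26  0.09  1.82 -0.03  1.07  1.08]
4.35 [-4.87113788e-04  2.42741422e-01  4.24396596e-01  1.86242428e+00
 -1.13768933e-01  1.06010870e+00  2.04025005e+00]
```

View pics/mat1.png

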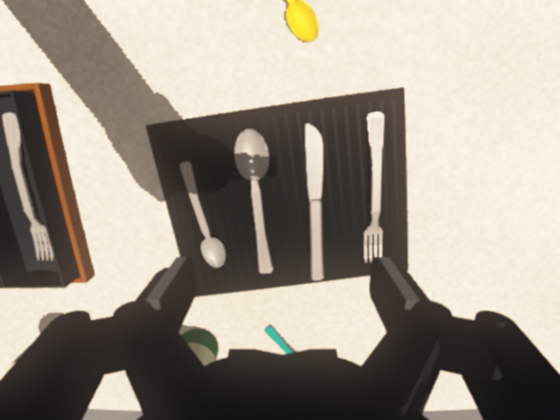

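View pics/tray1.png

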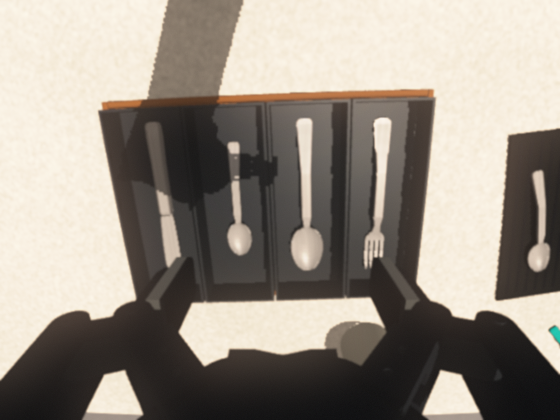

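The mat view shows the teaspoon (200,215, head down), spoon (255,200, head up), knife (315,200, blade up) and fork (375,185, tines down). In the tray, left to right, are knife, teaspoon, spoon and fork, with heads towards the bottom of the picture (+x). I'll check the choices in crops.

Run:
```python
import cv2,numpy as np
a=cv2.imread("pics/mat1.png")[80:305,140:420]; b=cv2.imread("pics/tray1.png")[85:310,95:445]
b=np.clip(b.astype(float)*1.3,0,255).astype(np.uint8)
cv2.imwrite("pics/cm.png",cv2.resize(a,None,fx=2.6,fy=2.6,interpolation=3)); cv2.imwrite("pics/ct.png",cv2.resize(b,None,fx=2.25,fy=2.25,interpolation=3))
```

```text
(no output)
```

View pics/cm.png

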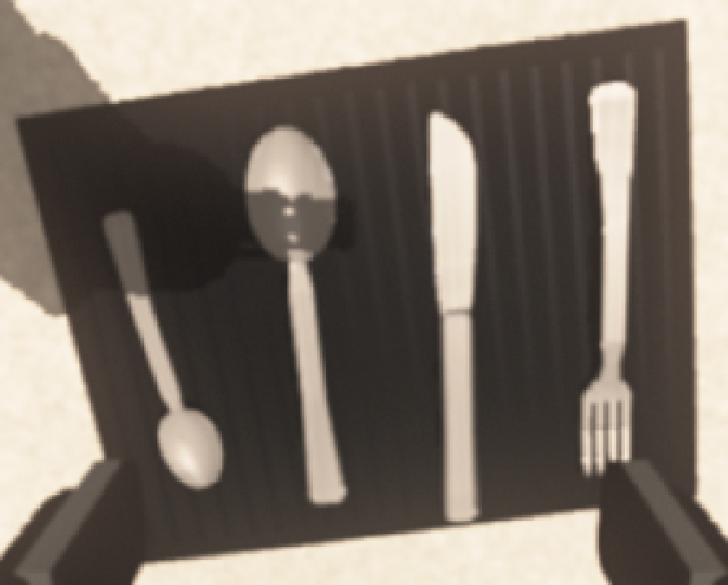

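View pics/ct.png

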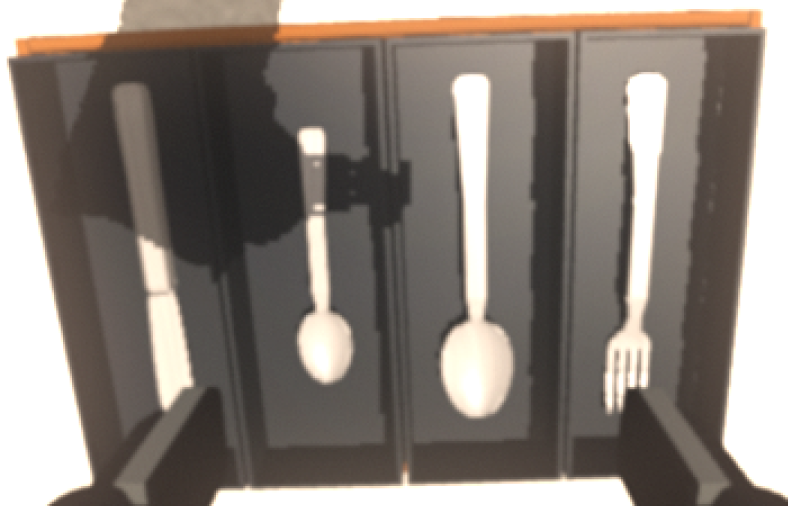

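Crops confirm: on the mat are a small spoon, a large spoon, a knife and a fork, all steel. The bins left to right are knife, teaspoon, spoon, fork, with all heads at the near (+x) end. Now measuring.

```bash
cat > m.py <<'E'
from h import *
import pickle
def L(n): return pickle.load(open(f"pics/{n}.pkl","rb"))[0]
E
python3 - <<'E'
from m import *
c=L("mat1"); f=lambda p:np.array(p)/2.6+[140,80]
for n,h,t,m in [("tea",(203,487),(117,211),(157,345)),("spoon",(285,126),(327,502),(308,315)),("knife",(435,112),(461,520),(459,345)),("fork",(606,472),(612,85),(617,270))]:
    P=unproj(c,f([h,t]),11); M=unproj(c,f([m]),17 if n!="knife" else 13)
    d=P[0]-P[1]; print(n,"head",P[0].round(1),"tail",P[1].round(1),"mid",P.mean(0).round(1),"len",np.linalg.norm(d).round(1),"ang",np.degrees(np.arctan2(d[1],d[0])).round(1),"handlemid",M.round(1))
f=lambda p:np.array(p)/2.25+[95,85]; c=L("tray1")
print("rim",unproj(c,f([(12,60),(202,47),(388,40),(577,33),(763,32),(90,487),(247,487),(405,486),(565,478)]),49).round(1))
for n,h,t in [("knife",(172,410),(130,85)),("tea",(327,382),(311,130)),("spoon",(478,416),(471,75)),("fork",(626,412),(647,74))]:
    P=unproj(c,f([h,t]),16);d=P[0]-P[1]; print(n,P.round(1).tolist(),"mid",P.mean(0).round(1),np.linalg.norm(d).round(1),np.degrees(np.arctan2(d[1],d[0])).round(1))
E
```

```text
tea head [633.1 145.5  11. ] tail [484.5 113.1  11. ] mid [558.8 129.3  11. ] len 152.0 ang 12.3 handlemid [[550.6 129.   17. ]]
spoon head [444.8 195.3  11. ] tail [641.8 212.   11. ] mid [543.3 203.6  11. ] len 197.7 ang -175.1 handlemid [[534.8 204.6  17. ]]
knife head [438.4 264.9  11. ] tail [652.8 284.7  11. ] mid [545.6 274.8  11. ] len 215.3 ang -174.7 handlemid [[551.6 279.7  13. ]]
fork head [623.8 361.2  11. ] tail [425.8 346.2  11. ] mid [524.8 353.7  11. ] len 198.6 ang 4.3 handlemid [[511.8 354.5  17. ]]
rim [[ 414.3 -423.4   49. ]
 [ 409.4 -329.6   49. ]
 [ 406.6 -241.    49. ]
 [ 403.  -151.8   49. ]
 [ 401.3  -62.6   49. ]
 [ 654.3 -419.4   49. ]
 [ 652.8 -326.2   49. ]
 [ 651.5 -234.3   49. ]
 [ 646.1 -141.8   49. ]]
knife [[621.2, -378.2, 16.0], [427.9, -380.3, 16.0]] mid [ 524.6 -379.2   16. ] 193.4 0.6
tea [[601.5, -281.7, 16.0], [451.9, -284.5, 16.0]] mid [ 526.7 -283.1   16. ] 149.6 1.1
spoon [[624.3, -190.2, 16.0], [423.2, -199.1, 16.0]] mid [ 523.8 -194.7   16. ] 201.3 2.6
fork [[621.8, -99.3, 16.0], [422.1, -106.1, 16.0]] mid [ 521.9 -102.7   16. ] 199.8 2.0
```

```bash
cat >> m.py <<'E'
YAW=np.radians(1.8); C0=np.array([529.,-192.]) # spoon bin middle
ex=np.array([np.cos(YAW),np.sin(YAW)]); ey=np.array([-ex[1],ex[0]])
OFF=dict(fork=90,spoon=0,tea=-90,knife=-180)
def B(bin,x,y): return C0+ex*x+ey*(OFF[bin]+y)
def toB(bin,p): d=np.array(p[:2])-C0; return (d@ex).round(1),(d@ey-OFF[bin]).round(1)
def above(p,th,z=110): reach([*p,z],down(th))
def go(p,z,v=150,cn=None,th=None): return line_to([float(p[0]),float(p[1]),float(z)],None if th is None else down(th),max_speed=v,contact_N=cn)
def st(s=""): print(s,"t",round(current_t(),2),"tcp",np.round(current_tcp_pos(),1),"gap",round(current_finger_gap(),3),"F",np.round(current_ft_force(),1))
E
python3 - <<'E'
from m import *
for n,p in dict(fork=(521.9,-102.7),spoon=(523.8,-194.7),tea=(526.7,-283.1),knife=(515.5,-379.5)).items(): print(n,toB(n,p))
g=np.array([521.9,-102.7]); th=YAW+np.pi/2
gripper_to(.38); above(g,th,90); st("above")
print(go(g,29,100,8)); st("down"); gripper_to(0); st("grip")
go(g,33,100); t=B("fork",-6,-17); go(t,33,100); go(t,29.5,60,8); gripper_to(.22); st("rel"); go(t,110,250)
gripper_to(.38); st()
wait(.2); wrist("t2")
E
```

```text
fork (np.float64(-4.3), np.float64(-0.5))
spoon (np.float64(-5.3), np.float64(-2.5))
tea (np.float64(-5.2), np.float64(-1.0))
knife (np.float64(-19.4), np.float64(-7.0))
above t 5.77 tcp [ 522.8 -104.    91. ] gap 0.378 F [-0.5  0.5  0. ]
False
down t 6.53 tcp [ 522.4 -103.1   29.5] gap 0.383 F [-0.2  0.3 -0.6]
grip t 6.87 tcp [ 522.5 -102.9   29.9] gap 0.105 F [-0.7  0.3  5.9]
rel t 7.94 tcp [ 520.6 -118.7   29.2] gap 0.222 F [ 0.1  0.5 -0.1]
 t 8.7 tcp [ 520.  -119.1  108.9] gap 0.38 F [ 0.1 -0.1  0.4]
```

View pics/t2.png

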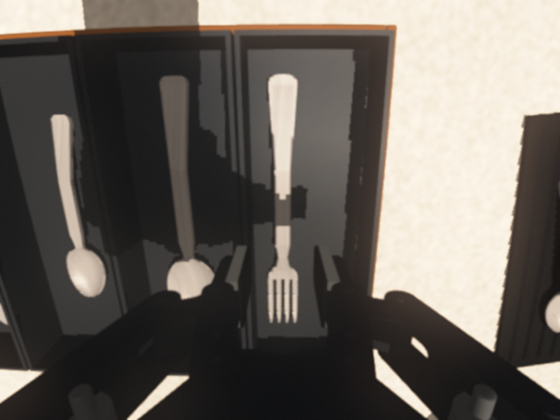

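The stored fork has moved to the left half of its bin. Next, pick the fork from the mat and lay it in.

```bash
cat >> m.py <<'E'
def pick(g,th,z,op,zl=110):
    gripper_to(op); above(g,th,90); print("contact",go(g,z,110,8)); gripper_to(0); st("grip"); go(g,zl,150); st("lift")
def place(t,th,z,rel,zl=110):
    above(t,th,zl); st("above bin"); go(t,60,150); print("contact",go(t,z,60,8)); st("low"); gripper_to(rel); st("rel"); go(t,130,250)
E
python3 - <<'E'
from m import *
a=np.radians(4.3)
pick((524.8,353.6),a+np.pi/2,25,.38)
wait(.1);wrist("f1")
place(B("fork",0,17),YAW+np.pi/2,30,.24)
gripper_to(.38); reach([490,-195,230],down(np.pi/2)); wait(.2); wrist("t3"); st()
E
```

```text
contact False
grip t 11.97 tcp [525.4 354.   26.1] gap 0.106 F [-1.  -0.6  4.6]
lift t 12.69 tcp [524.1 353.3 109.1] gap 0.107 F [-0.3 -0.2 -0.6]
above bin t 14.45 tcp [526.2 -83.6 110. ] gap 0.107 F [-0.   0.8  0.5]
contact True
low t 15.45 tcp [525.2 -84.9  30. ] gap 0.108 F [-0.8  0.4  5.8]
rel t 15.72 tcp [524.5 -84.7  29.4] gap 0.241 F [ 0.3  0.  -1.1]
 t 17.45 tcp [ 490.1 -193.2  228.6] gap 0.381 F [ 0.4 -0.2 -0.3]
```

View pics/f1.png

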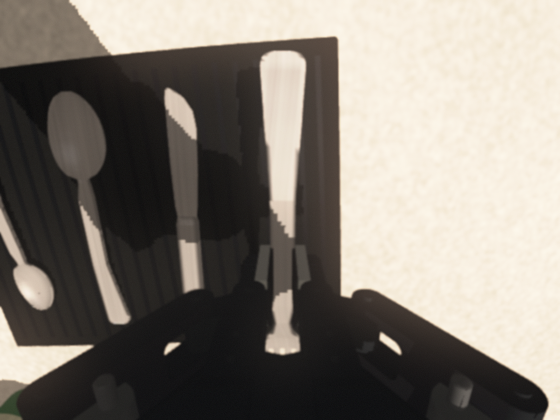

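View pics/t3.png

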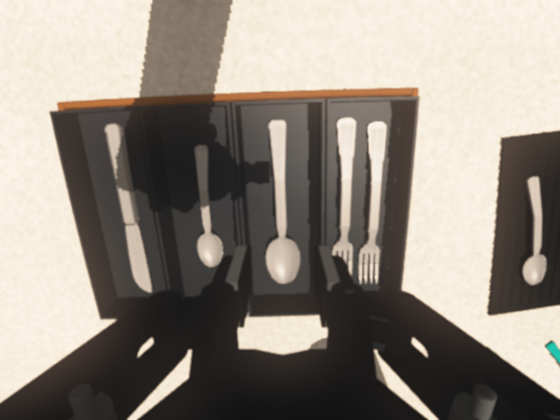

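Both forks lie side by side at (345,180) and (375,190), heads at the near end. Teaspoon next.

Run:
```python
from m import *
c=L("t3")
for n,h,t in [("knife",(149,291),(113,126)),("tea",(211,267),(201,147)),("spoon",(284,284),(277,121))]:
    P=unproj(c,[h,t],15);d=P[0]-P[1]; print(n,toB(n,P[0]),toB(n,P[1]),np.linalg.norm(d).round(1))
th=YAW+np.pi/2
g=(526.7,-283.1); above(g,th,90); print(go(g,28,110,8)); gripper_to(0); st("grip")
go(g,32); t=B("tea",-5,-17); go(t,32); go(t,28.5,60,8); gripper_to(.22); st("rel"); go(t,110,250)
a=np.radians(12.3)
pick((558.8,130),a+np.pi/2,24,.38)
place(B("tea",5,17),th,29,.24)
gripper_to(.38); reach([490,-195,230],down(np.pi/2)); wait(.2); wrist("t4"); st()
```

```text
knife (np.float64(104.2), np.float64(1.7)) (np.float64(-105.5), np.float64(-5.9)) 209.8
tea (np.float64(70.7), np.float64(-3.0)) (np.float64(-79.0), np.float64(0.3)) 149.7
spoon (np.float64(97.4), np.float64(-1.5)) (np.float64(-104.5), np.float64(-4.0)) 202.0
False
grip t 19.24 tcp [ 527.3 -283.4   29. ] gap 0.083 F [-1.1  0.5  6.1]
rel t 20.27 tcp [ 527.2 -298.4   28.1] gap 0.22 F [ 0.3 -0.7  0.3]
contact False
grip t 23.73 tcp [559.4 130.2  24.9] gap 0.087 F [-1.1  0.1  5.9]
lift t 24.45 tcp [558.  130.  109.2] gap 0.087 F [-0.2 -0.1  0.2]
above bin t 25.92 tcp [ 537.2 -262.8  109.7] gap 0.084 F [ 0.7 -0.4 -0. ]
contact True
low t 26.93 tcp [ 535.8 -264.4   28.9] gap 0.089 F [ 0.  -0.1  5.6]
rel t 27.22 tcp [ 535.6 -266.6   28.7] gap 0.241 F [ 0.2 -5.6 -0.3]
 t 28.88 tcp [ 489.8 -195.7  228.6] gap 0.38 F [0.4 1.  0.2]
```

View pics/t4.png

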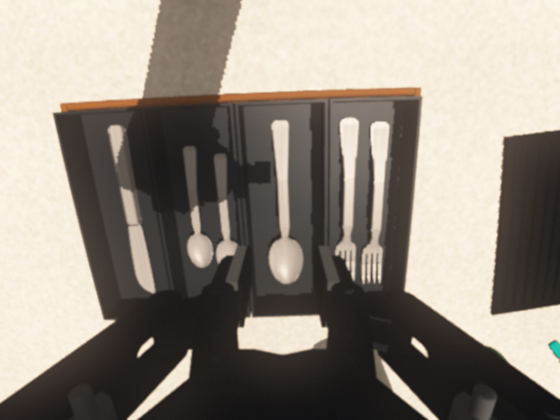

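Two teaspoons now lie side by side at (198,205) and (226,205), heads at the near end. Spoon next: the stored one goes to the wall and back a little, so the two bowls are staggered.

Run:
```python
from m import *
th=YAW+np.pi/2
g=B("spoon",-3.5,-2.8); above(g,th,90); print(go(g,29,110,8)); gripper_to(0); st("grip")
go(g,34); t=B("spoon",-16,-19); go(t,34); go(t,29.5,60,8); gripper_to(.17); st("rel"); go(t,110,250)
gripper_to(.38); reach([480,-195,200],down(np.pi/2)); wait(.2); wrist("t5"); st()
```

```text
False
grip t 30.57 tcp [ 526.2 -195.1   30. ] gap 0.106 F [-0.1  1.1  6. ]
rel t 31.58 tcp [ 513.9 -210.8   29.1] gap 0.171 F [-0.1 -1.2 -0.1]
 t 33.1 tcp [ 479.6 -194.9  198.8] gap 0.385 F [1.5 0.  0.4]
```

View pics/t5.png

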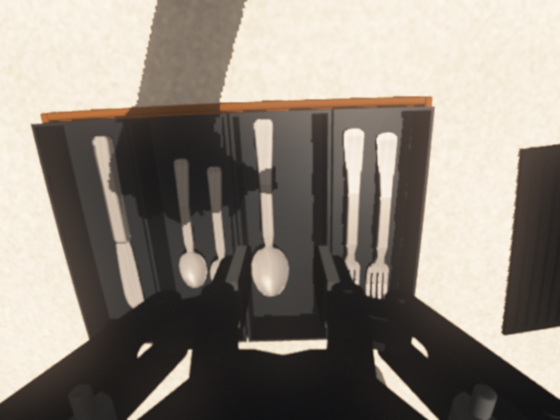

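The stored spoon is against the left wall (bowl at 270,270) and set back. Now fetch the spoon from the mat with a half turn.

Run:
```python
from m import *
a=np.radians(-175.1)
pick((543.3,204.1),a+1.5*np.pi,25,.38)
place(B("spoon",16,19),YAW-np.pi/2,30,.18,)
gripper_to(.38); reach([480,-195,200],down(np.pi/2)); wait(.2); wrist("t6"); st()
```

```text
contact False
grip t 35.95 tcp [544.  204.2  26. ] gap 0.109 F [-0.9 -0.4  5.4]
lift t 36.67 tcp [542.5 204.  109.2] gap 0.107 F [ 0.1  0.3 -0.8]
above bin t 38.43 tcp [ 544.5 -171.7  109.5] gap 0.108 F [-0.2  0.5  0.4]
contact True
low t 39.43 tcp [ 544.1 -172.    30. ] gap 0.107 F [-0.4  0.7  6.5]
rel t 39.67 tcp [ 543.8 -171.7   29.3] gap 0.18 F [ 0.5 -0.   0.4]
 t 43.01 tcp [ 480.  -194.9  199.9] gap 0.381 F [ 0.2 -0.4  0.2]
```

View pics/t6.png

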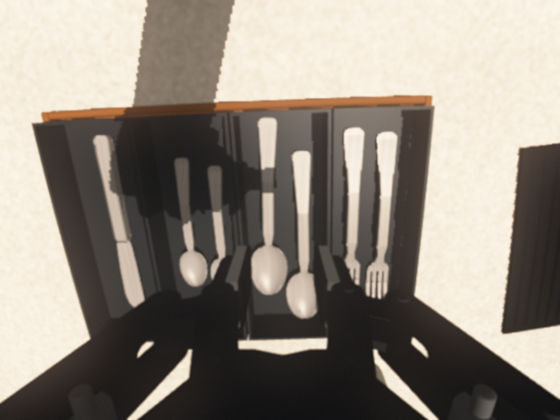

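The spoons lie side by side and staggered, at (267,205) and (302,235). Now the stored knife: straighten it and move it to the wall.

Run:
```python
from m import *
for n,pp in [("t3",[(113,126),(129,222)]),("t6",[(102,137),(124,241)])]:
    P=unproj(L(n),pp,15); print(n,[toB("knife",p) for p in P])
P=unproj(L("t6"),[(102,137),(124,241)],15); k=(toB("knife",P[0]),toB("knife",P[1]))
sl=(k[1][1]-k[0][1])/(k[1][0]-k[0][0]); x=k[0][0]+87.5; y=k[0][1]+sl*87.5; print(x,y,sl)
th=YAW+np.pi/2
g=B("knife",x,y); gripper_to(.42); above(g,th+np.arctan(sl),90); print(go(g,28,110,8)); gripper_to(0); st("grip")
go(g,32); t=B("knife",-20,-15.5); go(t,32,th=th); go(t,28.5,60,8); gripper_to(.27); st("rel"); go(t,80,250)
gripper_to(0); s=B("knife",-20,14); go(s,80,250); go(s,28,150,8); st("push start"); print(go(B("knife",-20,-8),28,60,15)); st("push end"); print(toB("knife",current_tcp_pos())); 
go(B("knife",-20,-4),28); go(B("knife",-20,-4),90,250)
gripper_to(.38); reach([480,-255,200],down(np.pi/2)); wait(.2); wrist("t7"); st()
```

```text
t3 [(np.float64(-105.5), np.float64(-5.9)), (np.float64(7.8), np.float64(-7.2))]
t6 [(np.float64(-106.0), np.float64(-5.6)), (np.float64(10.2), np.float64(-3.7))]
-18.5 -4.169277108433735 0.01635111876075731
False
grip t 45.12 tcp [ 516.9 -377.2   29.2] gap 0.153 F [0.1 1.1 5.1]
rel t 46.13 tcp [ 515.1 -387.5   28.1] gap 0.271 F [ 0.5 -0.4 -0. ]
push start t 47.52 tcp [ 513.3 -358.9   26.1] gap 0.003 F [-0.2  0.5  5.9]
False
push end t 48.06 tcp [ 514.5 -381.1   27.7] gap 0.003 F [-0.2 -0.5 -0.8]
(np.float64(-20.4), np.float64(-8.5))
 t 50.08 tcp [ 479.7 -256.   199. ] gap 0.381 F [ 0.3 -0.2 -0.4]
```

View pics/t7.png

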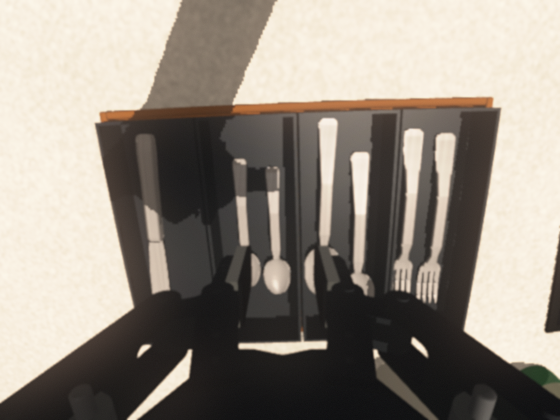

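The stored knife (145,137)–(160,290) looks straight; I'll measure its offset before fetching the other one.

Run:
```python
from m import *
P=unproj(L("t7"),[(146,136),(155,241)],16); print([toB("knife",p) for p in P])
P=unproj(L("t7"),[(137,300),(203,200),(208,200)],9); print([toB("knife",p) for p in P])
a=np.radians(-177.2)
pick((565.4,280.4),a+1.5*np.pi,24,.42)
wait(.1); wrist("k1")
```

```text
[(np.float64(-108.0), np.float64(-19.6)), (np.float64(7.3), np.float64(-28.2))]
[(np.float64(88.8), np.float64(-67.4)), (np.float64(-36.8), np.float64(29.5)), (np.float64(-36.6), np.float64(35.0))]
contact False
grip t 53.35 tcp [566.1 280.7  25.1] gap 0.157 F [-0.4 -0.9  5.4]
lift t 54.08 tcp [564.5 280.3 109.1] gap 0.157 F [-0.3 -0.1 -2. ]
```

View pics/k1.png

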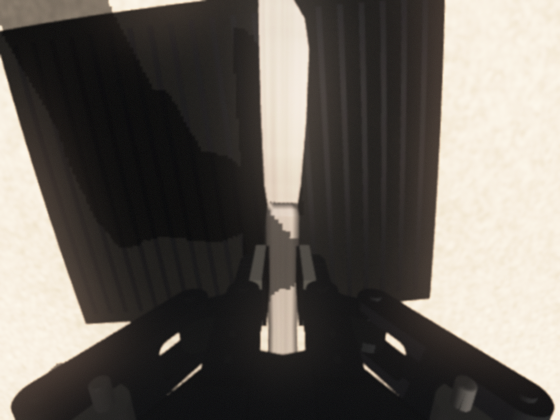

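The knife is gripped straight, and the stored knife leaves enough room. Placing it with a half turn.

Run:
```python
from m import *
place(B("knife",-20,15),YAW-np.pi/2,29,.26)
gripper_to(.38); reach([430,-235,260],down(np.pi/2)); wait(.2); wrist("t8"); st()
reach([400,330,350],down(np.pi/2)); wait(.3)
for n in("scene","side"): cv2.imwrite(f"pics/{n}9.png",capture(n)["img"][:,:,::-1])
im=cv2.imread("pics/side9.png")[120:225,225:365]; im=np.clip(im*1.6,0,255).astype(np.uint8); cv2.imwrite("pics/side9c.png",cv2.resize(im,None,fx=5,fy=5,interpolation=3))
im=cv2.imread("pics/scene9.png")[145:325,90:310]; cv2.imwrite("pics/scene9c.png",cv2.resize(im,None,fx=3.3,fy=3.3,interpolation=3))
```

```text
above bin t 56.51 tcp [ 515.  -356.5  109.7] gap 0.155 F [-0.1  0.4 -0.6]
contact True
low t 57.51 tcp [ 513.9 -356.9   29.1] gap 0.156 F [-0.6  1.3  4.6]
rel t 57.76 tcp [ 513.9 -360.3   29.2] gap 0.26 F [ 1.5 -7.8 -2.4]
 t 60.88 tcp [ 430.  -235.   259.8] gap 0.377 F [ 0.5  0.5 -0.6]
```

View pics/t8.png

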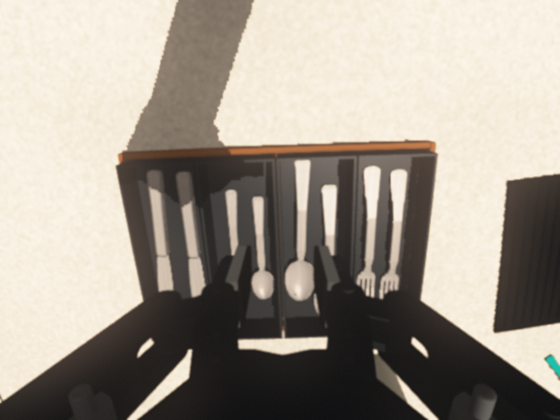

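View pics/scene9c.png

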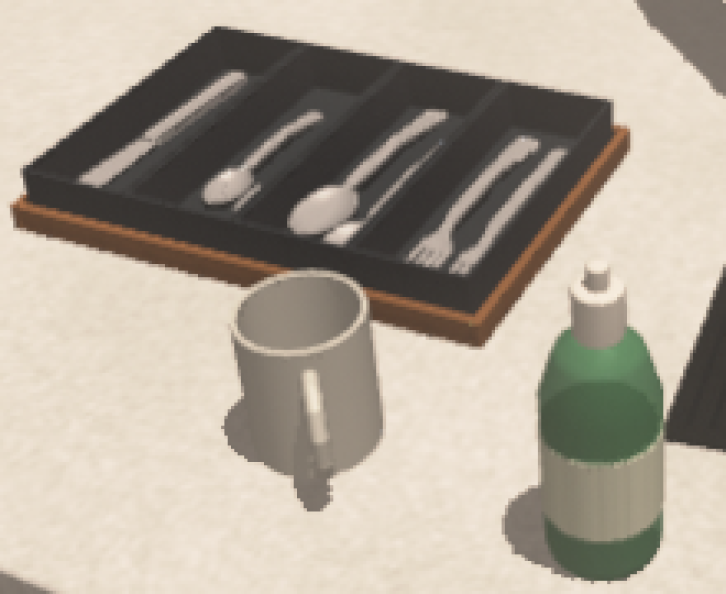

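View pics/side9c.png

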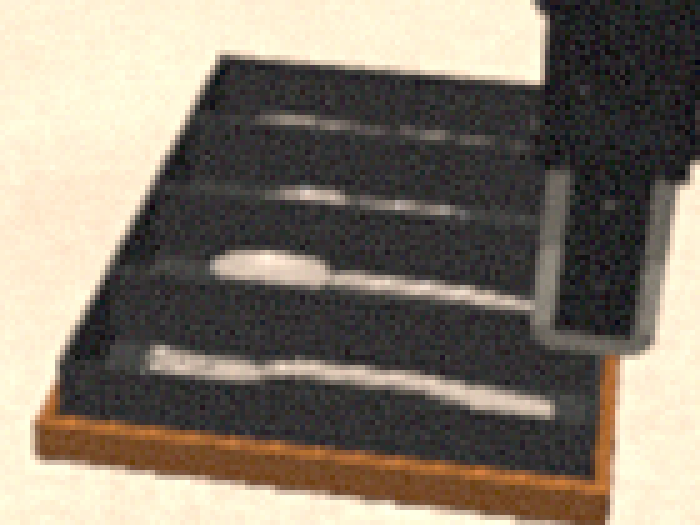

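In the scene crop the new spoon is partly hidden by the divider, so I'll look at the head ends from the other side.

Run:
```python
from m import *
reach([600,-190,220],down(-np.pi/2)); wait(.2); wrist("t9"); st()
im=cv2.imread("pics/t9.png"); cv2.imwrite("pics/t9c.png",cv2.resize(im[20:320,90:470],None,fx=2,fy=2,interpolation=3))
```

```text
t 65.65 tcp [ 600.2 -189.4  220.1] gap 0.379 F [0.4 0.1 0.2]
```

View pics/t9c.png

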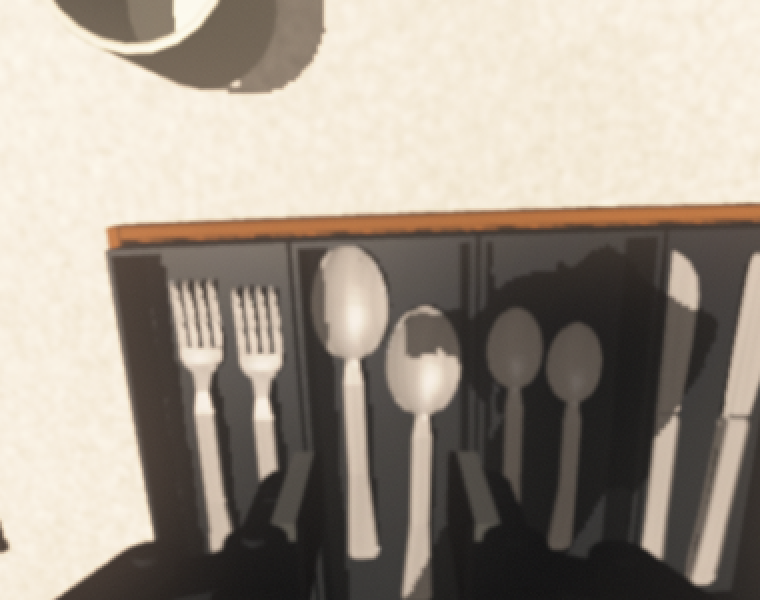

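All eight pieces lie lengthwise with their heads at the near end, the bowls and tines face up, and the spoon bowls side by side without overlapping. Retreating and handing in.

Run:
```python
from m import *
reach([500,100,330],down(0)); wait(.3); c=cam(capture("scene")); st()
hand_in();
```

```text
t 67.23 tcp [500.2  99.5 329.7] gap 0.378 F [-0.1  0.5  0.6]
the job is handed in; nothing more can be done
```

All four pieces from the mat are in their bins, and I handed the job in at about 67 s. To make room I first moved each stored piece aside within its own bin. I turned the knife and the table spoon half round so their heads match, lowered each piece to floor contact, then released it.

- **Last wrist pictures:** each bin held its matching pair lengthwise, heads at the same end. The forks and spoons were face up, and the two spoon bowls lay staggered without visible overlap.
- **Surroundings:** the mug and bottle were still standing in the last full scene picture, and I never went near them.
- **Less than perfect:**
  - The stored knife ended about 4° off the bin axis.
  - The opening fingers brushed a bin wall at the teaspoon and knife releases, at about 6–8 N.
  - The new spoon was partly hidden in the fixed-camera pictures, so I judged its flatness only from the wrist views above.

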